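Roll the long dowel onto the glue-up line

TASK

Two round wooden dowels lie on the felt-faced board, one on each side of the marked line. With the fingertips, roll the longer dowel sideways over the board until it comes to rest on the line, centred over it and parallel to it, with neither end reaching past the end ticks of the line. Only push it gently, never pinch or lift it, and leave the shorter dowel and everything else where it is.

Things in the scene. Friction and masses are not known exactly. Their poses are not given: they have to be found in the camera images.
- long_dowel: the dowel to roll: smooth pale wood cylinder, 40 mm diameter, 130 mm long, 0.12 kg, lying on the board. Origin at its centre, 62 mm above the bench; x is its long axis, y and z turn as it rolls. Starts 85-130 mm to one side of the line, within 0.05 rad of parallel. Friction about 0.5. Pushed from behind at the height of its axis it rolls with hardly any force; it stops soon after a slow push ends
- short_dowel: the other dowel, to be left alone: same wood and 40 mm diameter but only 75 mm long, lying on the board on the other side of the line, 85 to 130 mm from it, and as easily rolled. Origin at its centre, x axis along the cylinder
- board: glue-up board fixed flat on the bench, plywood with a grey felt top, 220 mm (its x) by 380 mm (its y), 42 mm thick; origin at the centre of its underside, z up. It may stand turned up to about 0.25 rad
- line_mid (a point): middle of the marked line, on the board's top surface. The dark line is 190 mm long, 2.5 mm wide, runs along the board's (and this point's) x axis across the middle of the board, with a short cross tick at each end; the point's y axis is the rolling direction. It is only drawn: flush with the board
- pliers: long-nose pliers with dipped grips, 51 x 182 x 17 mm, lying on the bench beyond the left end of the board; bystander. Origin at the underside
- wood_block: brown wooden block 32 x 45 x 30 mm on the bench beyond the far edge of the board; bystander. Origin at the underside
- turned_plug: pale turned wooden plug standing upright, 48 mm across and 42 mm high, on the bench beyond the far edge of the board; bystander. Origin at the underside
- scraper: ivory plastic scraper 44 x 109 x 9 mm lying on the bench beyond the right end of the board; bystander. Origin at the underside

How it is judged:
By the outcome, as a careful person would: the job done as asked, in the order asked, and still so for the second after the job is handed in, with the robot touching nothing.
It also fails if it takes over 48 s, if anything falls off the work surface, if the arm or the gripper's body presses on something with over 40 N, if the wrist force passes 120 N, or if a joint passes its speed limit or range.

ROBOT

A 6-joint arm with a two-finger parallel gripper is mounted at the origin on a cart in front of the work surface, level with it; the furniture and walls round the work are solid. World frame = base frame: x ahead of the robot, y to its left, z up, the work surface at z = 0. Lengths are in m, angles in rad, forces in N, time in s.
With the tool pointing down it reaches from about 0.3 to 0.775 m from the base axis. Payload 14.6 kg.
Tool frame: the origin (TCP) lies at the very end of the fingers, on their centre line; the grasp point (between the pads) lies 19 mm behind it; z points along the fingers, y is the line along which they close (so a half turn about z gives the same grasp; the last joint's range is limited). The gripper opens to 94 mm and grips with 3 to 60 N. Pads are 16 mm wide; open, the fingers measure 119 mm over their backs; the gripper's body (75 mm by 177 mm) begins 78 mm behind the grasp point.
Start: joints at [-1.374, 0.3, 1.521, -0, 1.321, -0.067], TCP at [0.143, -0.531, 0.205] pointing down, gripper open.
Joint ranges: [-3.03, 3.03], [-0.79, 2.21], [0.23, 2.52], [-1.04, 4.18], [0, 3.07], [-2.55, 2.55]. Speed limits (rad/s): [2.22, 2.22, 2.57, 3.14, 3.14, 3.14].

INTERFACE

Orientations are given as [roll, pitch, yaw] about the fixed x, y, z axes, in that order (R = Rz(yaw) Ry(pitch) Rx(roll)).
In Python, from station import ctrl gives the robot as it stands.
- The arm moves only by the tool move_arm, never from a script. Its argument "increments" is a list of rows, each a list of 7 numbers: the opening, from 0 (shut) to 1 (fully open), then the shift along the tool's x, y, z in units of 50 mm (1.0 is 50 mm), then the turn, a rotation vector about the tool's x, y, z in rad. In form: [[claw, tx, ty, tz, rx, ry, rz], ...]. A call has 1 to 20 rows; each row shifts and turns the commanded pose from where the row before left it, along the tool's axes as they then stand; what a row does not reach is not made up. A row lasts 1/10 s, in which the tool goes at most 50 mm and 8.59 degrees, less where a joint would pass 70% of its speed; a pose out of reach is approached as far as the arm can. A call is refused whole if a number of a shift passes 1 or a number of a turn 0.15, either way. A call with a gripper value outside its range is refused whole. The fingers move at their own pace and stop on an object; "force" is the grip in N (left out, the last holds). Time passes only in rows, so rows that do not move let the fingers close. It gives the time, the measured TCP pose, the force, the opening and the grip force at its end, in the units of the state.
- ctrl.get_obs(): the state, without advancing time (a new reading comes with each control period).
- ctrl.camera(name): name is "side" or "top" or "wrist"; returns a dict with "color" (480x640x3 uint8, blue, green, red), "K" (3x3 intrinsics, pixels), "pose" (4x4, takes a point from camera to world coordinates); the wrist camera has in their place "tool_from_camera" (4x4, takes a point from camera to tool coordinates, whose origin is the TCP and whose axes are the flange's). Camera axes: x right, y down, z forward; pixel columns grow to the right and rows downward; lengths in m; the calibration is good to about 2 mm. A picture is of the moment at which its call begins: read the wrist's pose just before it. There is no depth.
- ctrl.hand_in(): hands the job in; it is judged then, once.
Trained networks look in a picture, given as the dict that the camera call returned (one of the last four; its "shot" number tells which), for a name from the list of things; names that differ only in an ending like _2 or _b are one class to them, and where a whole thing is asked for, a point or a joint stands for the part that bears it (a point fixed in the world has none). Each returns a list of dicts, best first, with "conf" (0 to 1); they miss things now and then, are a little off and sometimes report something else, mostly with a low value. They report only what shows in the picture. A call takes as long as a camera call.
- ctrl.cut_out(name, picture): "mask" (480x640 bool, what is visible of it) and "centre" ([row, column] in pixels, amid what is visible of it).
The state is a dict: "time_s": time; "qpos": joint angles; "joint_vel": joint speeds; "tau": joint torques, N m; "ee_pos": TCP position; "eef_rot": TCP orientation; "force": force on the tool from outside, world axes, zero at the start; "moment": the same for the moment, N m; "grip_width": finger opening in m; "grip_force": force on a finger pad.
Only numpy, scipy, OpenCV 4.12 (cv2) and the standard library are available. Lean on these libraries where they do the work, as an engineer would, in place of code of your own. Each camera call takes 0.05 s, during which the arm holds its last target. There are 200 camera calls.

## Working session

There is one attempt and no reset: what is moved stays moved. The work goes in short steps, Python scripts to look and compute and a tool call to move; the robot and the scene stay as the last step left them, time stands still between calls to the robot, and variables do not carry over. Pictures are saved under pics/ and viewed, at most 10 in all, crops included, and the job is handed in when it is done.

Besides the shell and the picture viewer there is one more tool, called after "Emit:" as name(argument=value, ...) on one line, values as JSON. move_arm: Moves the arm, as the interface text tells. Its arguments: {"type":"object","properties":{"increments":{"type":"array","items":{"type":"array","items":{"type":"number"}}},"force":{"type":"number"}},"required":["increments"]}

```bash
mkdir -p pics; ls; python3 - <<'E'
from station import ctrl
import cv2,numpy as np
o=ctrl.get_obs();print(o)
ims=[]
for n in("top","side"):
    p=ctrl.camera(n);print(n,p['K'],p['pose']);cv2.imwrite(f"pics/{n}0.png",p['color'])
    for t in("long_dowel","short_dowel","board"):
        for r in ctrl.cut_out(t,p)[:2]:print(n,t,r['conf'],r['centre'],r['mask'].sum())
E
```

```text
pics
{'time_s': 0.0, 'qpos': array([-1.37359831e+00,  3.00455562e-01,  1.52160596e+00,  1.91454319e-05,
        1.32068745e+00, -6.66189565e-02]), 'joint_vel': array([-6.96141091e-05, -7.83870803e-04,  8.79447337e-04,  8.02381047e-04,
       -1.63677909e-03, -3.52800930e-04]), 'tau': array([-5.47925611e-04, -5.31816208e+01, -3.52740633e+01,  7.08180713e-02,
        2.44169187e-02, -1.19804149e-04]), 'ee_pos': array([ 0.14336106, -0.53070807,  0.20488433]), 'eef_rot': array([-3.14044014e+00, -9.54787683e-05,  2.63812173e-01]), 'force': array([-0.66706524,  0.12779982, -0.72600715]), 'moment': array([-0.01115467, -0.01102129,  0.04091246]), 'grip_force': 0.0, 'grip_width': 0.09400113999860349}
top [[574.00164702   0.         316.47725081]
 [  0.         574.00164702 245.22332484]
 [  0.           0.           1.        ]] [[-0.02652524 -0.99819066  0.0539612   0.53381385]
 [-0.99963563  0.02675633  0.00356449 -0.10212621]
 [-0.00500185 -0.05384699 -0.99853667  1.29633071]
 [ 0.          0.          0.          1.        ]]
top long_dowel 0.62 [301.5, 268.4] 1152
top short_dowel 0.58 [277.3, 375.2] 663
top board 0.66 [288.0, 329.9] 15878
side [[538.48862187   0.         320.28625613]
 [  0.         538.48862187 246.59990554]
 [  0.           0.           1.        ]] [[ 0.99981531  0.01232817 -0.01474329  0.63248925]
 [ 0.01891567 -0.49561883  0.86833413 -1.48606654]
 [ 0.00339792 -0.86845264 -0.49576049  0.84040995]
 [ 0.          0.          0.          1.        ]]
side long_dowel 0.95 [223.3, 282.2] 570
side short_dowel 0.74 [261.0, 292.4] 398
side board 0.73 [252.8, 298.2] 3395
```

View pics/top0.png

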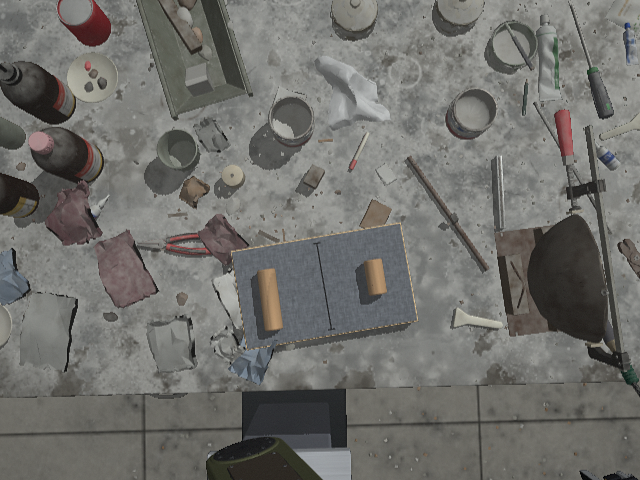

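```bash
cat > h.py <<'E'
from station import ctrl
import cv2,numpy as np
def ray(p,uv,z,pose=None):
    P=p['pose'] if pose is None else pose
    uv=np.atleast_2d(uv).astype(float)
    d=np.c_[uv,np.ones(len(uv))]@np.linalg.inv(p['K']).T@P[:3,:3].T
    o=P[:3,3]; return o+d*((z-o[2])/d[:,2])[:,None]
def rect(p,name,z,pose=None):
    r=ctrl.cut_out(name,p)
    if not r: return None
    v,u=np.nonzero(r[0]['mask']); X=ray(p,np.c_[u,v],z,pose)[:,:2]
    c,s,a=cv2.minAreaRect((X*1000).astype(np.float32))
    if s[0]<s[1]: a+=90;s=s[::-1]
    a=(a+90)%180-90
    return r[0]['conf'],np.round(c,1),np.round(s,1),round(np.radians(a),4)
E
python3 - <<'E'
from h import *
p=ctrl.camera("top")
for n,z in(("long_dowel",.062),("short_dowel",.062),("board",.042),("pliers",.01),("wood_block",.03),("turned_plug",.042),("scraper",.01)):print(n,rect(p,n,z))
E
```

```text
long_dowel (0.72, array([486.4,   6.3]), array([130.8,  37.9]), np.float64(0.105))
short_dowel (0.73, array([ 528.9, -221. ]), array([75.4, 39.8]), np.float64(0.1326))
board (0.72, array([ 512.6, -110.3]), array([378.9, 219.9]), np.float64(-1.431))
pliers None
wood_block (0.63, array([755.2, -95.5]), array([49. , 35.9]), np.float64(-0.4934))
turned_plug (0.92, array([757.1,  83.4]), array([51.8, 42.1]), np.float64(0.5626))
scraper (0.74, array([ 431.6, -449.1]), array([104.4,  35.4]), np.float64(1.5447))
```

The top view shows the long dowel left of the line at about (270,300). The line runs from (318,243) to (331,330), and the short dowel is on the right at (375,277). I'll go above the spot behind the long dowel.

Emit:
move_arm(increments=[[1,0.48,-0.48,0,0,0,0],[1,0.48,-0.48,0,0,0,0],[1,0.48,-0.48,0,0,0,0],[1,0.48,-0.48,0,0,0,0],[1,0.48,-0.48,0,0,0,0],[1,0.48,-0.48,0,0,0,0],[1,0.48,-0.48,0,0,0,0],[1,0.48,-0.48,0,0,0,0],[1,0.48,-0.48,0,0,0,0],[1,0.48,-0.48,0,0,0,0],[1,0.48,-0.48,0,0,0,0],[1,0.48,-0.48,0,0,0,0],[1,0.48,-0.48,0,0,0,0],[1,0.48,-0.48,0,0,0,0],[1,0.48,-0.48,0,0,0,0],[1,0.48,-0.48,0,0,0,0],[1,0.48,-0.48,0,0,0,0],[1,0.48,-0.48,0,0,0,0],[1,0.48,-0.48,0,0,0,0],[1,0.48,-0.48,0,0,0,0]])

```text
time_s: 2.8
ee_pos: [0.4822, 0.059, 0.2055]
eef_rot: [3.142, -0.0, 0.264]
force: [0.1, -0.2, 0.9]
grip_width: 0.0941
grip_force: 0.0
```

Emit:
move_arm(increments=[[1,0,0,0,0,0,-0.14],[1,0,0,0,0,0,-0.14],[1,0,0,0,0,0,-0.14],[1,0,0,0,0,0,-0.14],[1,0,0,0,0,0,-0.14],[1,0,0,0,0,0,-0.14],[1,0,0,0,0,0,-0.14],[1,0,0,0,0,0,-0.14],[1,0,0,0,0,0,-0.14],[1,0,0,0,0,0,-0.14],[1,0,0,0,0,0,-0.01],[1,0,0,0,0,0,0],[1,0,0,0,0,0,0]])

```text
time_s: 4.1
ee_pos: [0.4817, 0.0576, 0.2055]
eef_rot: [3.141, 0.0, 1.671]
force: [-0.3, 0.2, 0.5]
grip_width: 0.0941
grip_force: 0.0
```

```bash
cat >> h.py <<'E'
from scipy.spatial.transform import Rotation as Ro
def wrist():
    o=ctrl.get_obs(); p=ctrl.camera("wrist")
    T=np.eye(4);T[:3,:3]=Ro.from_euler('xyz',o['eef_rot']).as_matrix();T[:3,3]=o['ee_pos']
    p['pose']=T@p['tool_from_camera'];return o,p
E
python3 - <<'E'
from h import *
o,p=wrist();print(o['ee_pos'],o['eef_rot'],o['time_s'],p['tool_from_camera'])
cv2.imwrite("pics/w1.png",p['color'])
for n,z in(("long_dowel",.062),("short_dowel",.062),("board",.042)):print(n,rect(p,n,z))
E
```

```text
[0.48166562 0.05759336 0.20548605] [3.14148040e+00 2.22072989e-05 1.67056581e+00] 4.1 [[-2.00931961e-04 -9.69808687e-01 -2.43866911e-01  7.04743721e-02]
 [ 9.99999829e-01 -3.28883901e-04  4.83962901e-04 -2.61852859e-05]
 [-5.49555327e-04 -2.43866772e-01  9.69808587e-01 -1.79880271e-01]
 [ 0.00000000e+00  0.00000000e+00  0.00000000e+00  1.00000000e+00]]
long_dowel (0.83, array([491.8,   5.8]), array([137.1,  42.6]), np.float64(0.1128))
short_dowel None
board (0.94, array([509.5, -56.7]), array([282.4, 219. ]), np.float64(-1.4291))
```

View pics/w1.png

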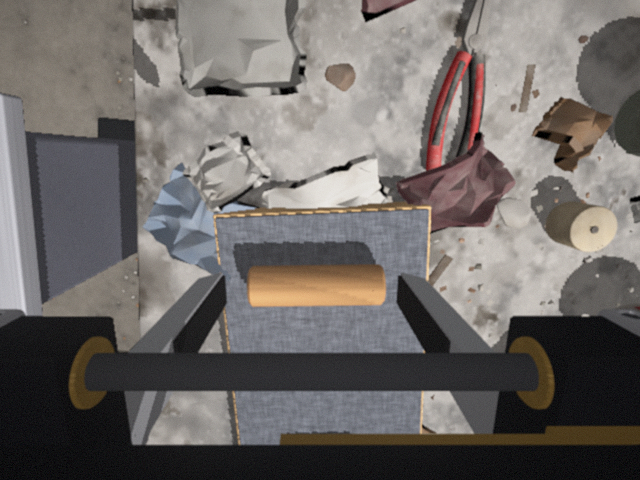

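The wrist view shows the long dowel at about (317,286), with the fingers spanning it from behind, so the tool is already aligned. I'll locate the line in the top image and descend.

```bash
cat >> h.py <<'E'
def rectify(p,c=(.5126,-.1103),a=.14,s=1000,hx=.11,hy=.19,z=.042):
    # image: col=board x, row=board y (mm), about c
    q=np.array([[-hx,-hy],[hx,-hy],[hx,hy],[-hx,hy]])
    R=np.array([[np.cos(a),-np.sin(a)],[np.sin(a),np.cos(a)]])
    W=np.c_[q@R.T+c,np.full(4,z)]
    M=np.linalg.inv(p['pose']);C=W@M[:3,:3].T+M[:3,3];uv=C@p['K'].T;uv=uv[:,:2]/uv[:,2:]
    H=cv2.getPerspectiveTransform(uv.astype(np.float32),((q+[hx,hy])*s).astype(np.float32))
    return cv2.warpPerspective(p['color'],H,(int(2*hx*s),int(2*hy*s)))
E
python3 - <<'E'
from h import *
p=ctrl.camera("top");g=cv2.cvtColor(rectify(p),cv2.COLOR_BGR2GRAY).astype(float)
for x0 in range(20,200,20):
    b=g[170:210,x0:x0+20].mean(1);w=np.clip(np.median(b)-b-8,0,None);print(x0+10-110,round((w*np.arange(170,210)).sum()/w.sum()-189.5,2),end=' | ')
b=g[183:197].mean(0);print(np.nonzero(b<np.median(g)-15)[0][[0,-1]]-110)
cv2.imwrite("pics/r.png",g)
E
```

```text
-80 -0.23 | -60 -0.11 | -40 -0.01 | -20 -0.18 | 0 -0.01 | 20 0.11 | 40 0.17 | 60 0.08 | 80 0.06 | [-110   97][ WARN:0@0.332] global loadsave.cpp:1063 imwrite_ Unsupported depth image for selected encoder is fallbacked to CV_8U.
```

Emit:
move_arm(increments=[[0.6,0,0,0.4,0,0,0],[0.6,0,0,0.4,0,0,0],[0.6,0,0,0.4,0,0,0],[0.6,0,0,0.4,0,0,0],[0.6,0,0,0.4,0,0,0],[0.6,0,0,0.4,0,0,0],[0.6,0,0,0.3,0,0,0],[0.6,0,0,0.2,0,0,0],[0.6,0,0,0.1,0,0,0],[0.6,0,0,0,0,0,0]])

```text
time_s: 5.35
ee_pos: [0.4816, 0.0576, 0.0553]
eef_rot: [-3.141, -0.0, 1.674]
force: [-0.3, 0.5, -0.6]
grip_width: 0.0563
grip_force: 0.0
```

Emit:
move_arm(increments=[[0.6,-0.06,0,0,0,0,0],[0.6,-0.06,0,0,0,0,0],[0.6,-0.06,0,0,0,0,0],[0.6,-0.06,0,0,0,0,0],[0.6,-0.04,0,0,0,0,0],[0.6,-0.04,0,0,0,0,0],[0.6,-0.04,0,0,0,0,0],[0.6,-0.04,0,0,0,0,0],[0.6,-0.04,0,0,0,0,0],[0.6,-0.04,0,0,0,0,0],[0.6,-0.04,0,0,0,0,0],[0.6,-0.04,0,0,0,0,0],[0.6,-0.04,0,0,0,0,0],[0.6,-0.04,0,0,0,0,0],[0.6,-0.04,0,0,0,0,0],[0.6,-0.04,0,0,0,0,0],[0.6,-0.03,0,0,0,0,0],[0.6,-0.02,0,0,0,0,0],[0.6,0,0,0,0,0,0],[0.6,0,0,0,0,0,0]])

```text
time_s: 7.35
ee_pos: [0.4856, 0.0193, 0.0554]
eef_rot: [-3.142, 0.0, 1.674]
force: [-0.1, 0.0, 0.6]
grip_width: 0.0567
grip_force: 0.0
```

```bash
cat >> h.py <<'E'
def rep(*names):
    c=np.array([.5126,-.1103]);a=.1415;R=np.array([[np.cos(a),np.sin(a)],[-np.sin(a),np.cos(a)]])
    p=ctrl.camera("top");o=ctrl.get_obs();print('tcp board',R@(o['ee_pos'][:2]-c)*1000,'yaw err',o['eef_rot'][2]-np.pi/2-a,o['time_s'])
    for k,q in(("top",p),("wrist",wrist()[1])):
      for n in names:
        r=rect(q,n,.062)
        if r: print(k,n,r[0],np.round(R@(r[1]-c*1000),1),r[2],'ang',round(r[3]-a,3))
      cv2.imwrite(f"pics/{k}_{int(o['time_s']*100)}.png",q['color'])
E
python3 -c "
from h import *
rep('long_dowel','short_dowel')"; ls pics
```

```text
tcp board [ -8.46012641 132.153846  ] yaw err -0.038436780645264595 7.4
top short_dowel 0.6 [   0.6 -111.6] [76.3 40.9] ang -0.017
wrist long_dowel 0.66 [ -7.4 110.3] [134.   26.6] ang -0.028
r.png
side0.png
top0.png
top_740.png
w1.png
wrist_740.png
```

Emit:
move_arm(increments=[[0.6,-0.03,0,0,0,0,-0.002],[0.6,-0.05,0,0,0,0,-0.002],[0.6,-0.05,0,0,0,0,-0.002],[0.6,-0.05,0,0,0,0,-0.002],[0.6,-0.05,0,0,0,0,-0.002],[0.6,-0.05,0,0,0,0,-0.002],[0.6,-0.05,0,0,0,0,-0.002],[0.6,-0.05,0,0,0,0,-0.002],[0.6,-0.05,0,0,0,0,-0.002],[0.6,-0.05,0,0,0,0,-0.002],[0.6,-0.05,0,0,0,0,-0.002],[0.6,-0.05,0,0,0,0,-0.002],[0.6,-0.05,0,0,0,0,-0.002],[0.6,-0.05,0,0,0,0,-0.002],[0.6,-0.05,0,0,0,0,-0.002],[0.6,-0.05,0,0,0,0,-0.002],[0.6,-0.04,0,0,0,0,-0.002],[0.6,-0.03,0,0,0,0,-0.002],[0.6,-0.02,0,0,0,0,-0.002],[0.6,0,0,0,0,0,0]])

```text
time_s: 9.65
ee_pos: [0.4908, -0.024, 0.0554]
eef_rot: [-3.142, 0.0, 1.712]
force: [-1.0, -0.2, 0.4]
grip_width: 0.0567
grip_force: 0.0
```

```bash
python3 -c "
from h import *
rep('long_dowel','short_dowel')"; ls pics
```

```text
tcp board [-9.40225948 88.5796426 ] yaw err -0.0005866168267754379 9.7
top long_dowel 0.82 [-10.   52.2] [129.9  28.6] ang -0.014
top short_dowel 0.77 [   1.  -111.9] [75.8 40.6] ang -0.009
wrist long_dowel 0.91 [-9.  66.2] [131.8  26.6] ang -0.029
r.png
side0.png
top0.png
top_740.png
top_969.png
w1.png
wrist_740.png
wrist_969.png
```

Emit:
move_arm(increments=[[0.6,-0.03,0,0,0,0,0],[0.6,-0.05,0,0,0,0,0],[0.6,-0.05,0,0,0,0,0],[0.6,-0.05,0,0,0,0,0],[0.6,-0.05,0,0,0,0,0],[0.6,-0.05,0,0,0,0,0],[0.6,-0.05,0,0,0,0,0],[0.6,-0.05,0,0,0,0,0],[0.6,-0.05,0,0,0,0,0],[0.6,-0.05,0,0,0,0,0],[0.6,-0.05,0,0,0,0,0],[0.6,-0.05,0,0,0,0,0],[0.6,-0.05,0,0,0,0,0],[0.6,-0.05,0,0,0,0,0],[0.6,-0.05,0,0,0,0,0],[0.6,-0.05,0,0,0,0,0],[0.6,-0.04,0,0,0,0,0],[0.6,-0.03,0,0,0,0,0],[0.6,-0.02,0,0,0,0,0],[0.6,0,0,0,0,0,0]])

```text
time_s: 11.95
ee_pos: [0.4969, -0.0671, 0.0554]
eef_rot: [-3.142, 0.0, 1.712]
force: [-0.2, 0.9, 0.2]
grip_width: 0.0563
grip_force: 0.0
```

```bash
python3 -c "
from h import *
rep('long_dowel','short_dowel')"
```

```text
tcp board [-9.41230469 45.10344501] yaw err -0.0005678706410685852 12.0
top long_dowel 0.74 [29.6  3.5] [48.2 23.1] ang 0.153
top short_dowel 0.65 [   0.6 -112.5] [76.6 40.1] ang -0.025
wrist long_dowel 0.87 [-9.1 23.4] [132.   27.1] ang -0.001
```

Emit:
move_arm(increments=[[0.6,-0.02,0,0,0,0,0],[0.6,-0.03,0,0,0,0,0],[0.6,-0.03,0,0,0,0,0],[0.6,-0.03,0,0,0,0,0],[0.6,-0.03,0,0,0,0,0],[0.6,-0.03,0,0,0,0,0],[0.6,-0.02,0,0,0,0,0],[0.6,-0.02,0,0,0,0,0],[0.6,-0.02,0,0,0,0,0],[0.6,-0.02,0,0,0,0,0],[0.6,-0.02,0,0,0,0,0],[0.6,-0.01,0,0,0,0,0],[0.6,-0.01,0,0,0,0,0],[0.6,-0.01,0,0,0,0,0],[0.6,-0.01,0,0,0,0,0],[0.6,-0.01,0,0,0,0,0],[0.6,-0.01,0,0,0,0,0],[0.6,0,0,0,0,0,0],[0.6,0,0,0,0,0,0]])

```text
time_s: 14.15
ee_pos: [0.4992, -0.0833, 0.0554]
eef_rot: [-3.142, -0.0, 1.712]
force: [-0.1, 0.4, 0.3]
grip_width: 0.0569
grip_force: 0.0
```

```bash
python3 -c "
from h import *
rep('long_dowel','short_dowel')"
```

```text
tcp board [-9.42501681 28.61883066] yaw err -0.000512961951897567 14.2
top long_dowel 0.57 [ 30.3 -11.3] [49.1 24.5] ang -0.052
top short_dowel 0.67 [   1.2 -112.2] [74.7 39.9] ang -0.007
```

Emit:
move_arm(increments=[[0.6,0.05,0,0,0,0,0],[0.6,0.1,0,0,0,0,0],[0.6,0.2,0,0,0,0,0],[0.6,0.2,0,0,0,0,0],[0.6,0.1,0,-0.2,0,0,0],[0.6,0,0,-0.5,0,0,0],[0.6,0,0,-0.5,0,0,0],[0.6,0,0,-0.5,0,0,0],[0.6,0.3,0,-0.5,0,0,0],[0.6,0.5,0,-0.5,0,0,0],[0.6,0.5,0,-0.2,0,0,0],[0.6,0.5,0,0,0,0,0],[0.6,0.5,0,0,0,0,0],[0.6,0.5,0,0,0,0,0],[0.6,0.4,0,0,0,0,0],[0.6,0,0,0,0,0,0]])

```text
time_s: 16.05
ee_pos: [0.4717, 0.1092, 0.2012]
eef_rot: [3.141, -0.0, 1.714]
force: [-0.1, 0.4, -0.5]
grip_width: 0.0563
grip_force: 0.0
```

```bash
python3 - <<'E'
from h import *
rep('long_dowel','short_dowel')
p=ctrl.camera("top");cv2.imwrite("pics/fin.png",cv2.resize(p['color'][210:370,200:440],None,fx=3,fy=3))
s=ctrl.camera("side");print(rect(s,'long_dowel',.062))
E
```

```text
tcp board [ -9.458205   221.96320769] yaw err 0.0016131672316468115 16.1
top long_dowel 0.78 [-13.   -1.5] [131.2  40.1] ang -0.026
top short_dowel 0.81 [   1.7 -111.3] [74.5 39. ] ang -0.025
wrist long_dowel 0.66 [-7.5 11.4] [132.4  25.7] ang 0.001
(0.6, array([ 504.8, -111.7]), array([124.6,  77.8]), np.float64(0.042))
```

View pics/fin.png

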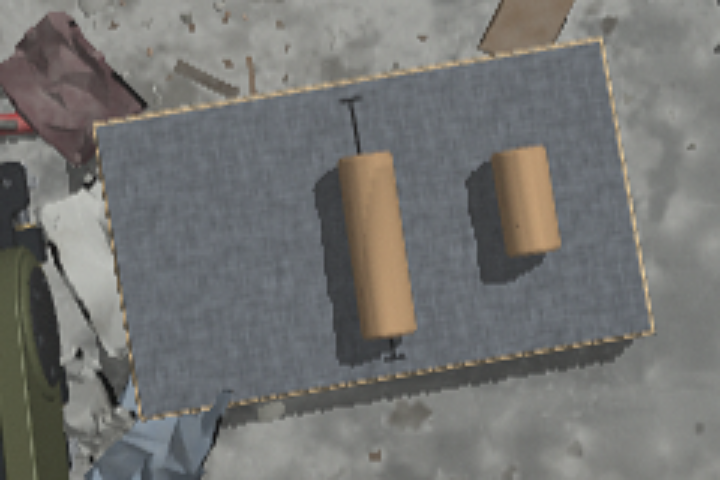

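The long dowel is on the line, maybe slightly turned: its upper end is at about (366,155) against the line at 358. I'll take a close wrist look from directly above.

Emit:
move_arm(increments=[[0.6,-0.3,0,0,0,0,0],[0.6,-0.5,0,0,0,0,0],[0.6,-0.5,0,0,0,0,0],[0.6,-0.5,0,0,0,0,0],[0.6,-0.5,0,0,0,0,0],[0.6,-0.5,0,0,0,0,0],[0.6,-0.5,0,0,0,0,0],[0.6,-0.5,0,0,0,0,0],[0.6,-0.5,0,0,0,0,0],[0.6,-0.5,0,0,0,0,0],[0.6,-0.5,0,0,0,0,0],[0.6,-0.5,0,0,0,0,0],[0.6,-0.4,0,0,0,0,0],[0.6,-0.1,0,0,0,0,0],[0.6,0,0,0,0,0,0],[0.6,0,0,0,0,0,0]])

```text
time_s: 18.1
ee_pos: [0.5164, -0.2039, 0.2004]
eef_rot: [-3.141, -0.0, 1.712]
force: [0.7, 0.3, -0.0]
grip_width: 0.0565
grip_force: 0.0
```

```bash
python3 - <<'E'
from h import *
o,p=wrist();print(o['ee_pos'],o['eef_rot'],p['pose'][:3,3])
print(rect(p,'long_dowel',.062));cv2.imwrite("pics/w2.png",p['color'])
g=rectify(p,a=.1415);cv2.imwrite("pics/r2.png",cv2.resize(g[120:260],None,fx=3,fy=3))
E
```

```text
[ 0.51638466 -0.20387737  0.20044421] [-3.14149396e+00 -2.11457969e-04  1.71205974e+00] [ 0.50645881 -0.13414265  0.38033937]
None
```

View pics/r2.png

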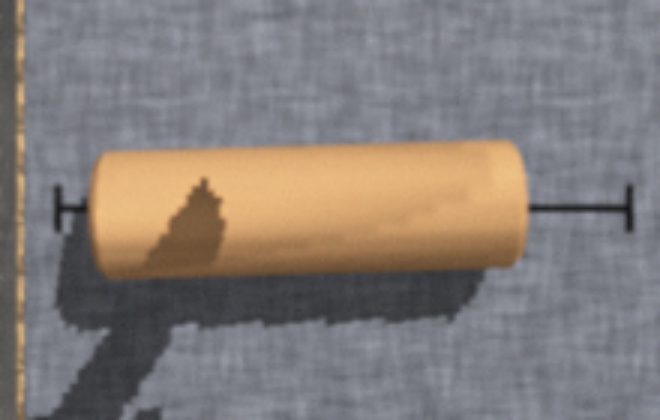

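The close view shows the dowel centred within about 1 mm of the line (dowel middle at row 210, line at row 208). It is about 0.03 rad off parallel, and both ends are well inside the ticks at columns 57 and 630. Correcting the turn would mean squeezing from both sides, so I'll leave it and hand in. The arm is clear of everything.

```bash
python3 -c "
from station import ctrl
print(ctrl.hand_in())"
```

```text
the job is handed in; nothing more can be done
None
```

The job is handed in (no verdict came back): I rolled the long dowel onto the line, centred within about 1 mm, with both ends inside the ticks and the short dowel left where it was; it lies about 0.03 rad (roughly 2 mm at each end) off parallel, which I left because straightening it would have meant touching it from both sides.

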